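# Used injector pen through the sharps bin flap

## Task

Take the used injector pen (the one without its cap, with a bare narrow nose on top) out of the pen rack and push it upright, still held, down through the sprung flap in the lid of the sharps bin; do not drop it in from above. Let go only when its lower end is well through the flap, so that it falls inside and the flap swings shut behind it. Leave the capped new pen standing in the rack.

Things in the scene. Friction and masses are not known exactly. Their poses are not given: they have to be found in the camera images.
- used_pen: Used injector pen: white barrel, 20 mm diameter, 100 mm long, bare grey nose (11 mm diameter, 14 mm long) on top; 70-105 g. Upright, lower 40 mm in one of 3 holes (24 mm wide, in a row 78 mm apart, any hole) of a fixed grey rack 60 x 225 x 50 mm high: lift straight up. Origin: underside's centre, 10 mm above the table; z up to the nose; y along the row at the start. Grip 80 to 95 mm above the origin.
- new_pen: New injector pen, to be left alone: the same white barrel but with a thick grey cap on top (26 mm diameter, 36 mm long), 122 mm tall in all, upright in another hole of the same rack. The third hole holds an aluminium penlight, 107 mm long with a flared 24 mm head. Origin: centre of its underside, z up.
- sharps_bin: Fixed sharps bin: red plastic box 140 (x) x 190 (y) mm with a flat white lid (152 x 202 mm), its top 185 mm above the table. In the middle of the lid is an opening 64 (x) x 70 (y) mm shut by a grey flap; a flat red disc lies beside it at +y. Empty inside, floor 5 mm above the table. Origin: centre of its underside, on the table, z up; the middle of the opening is 185 mm above it.
- flap (a joint): Grey flap 60 x 66 x 3 mm, nearly flush with the lid's top, hinged on the +x (bin frame) edge of the opening, where a thin pin shows; a black line marks its free edge. 0 rad: shut, level; grows as the free edge swings down into the bin, to 1.5 rad. A light spring shuts it: 0.3 N on its middle opens it. A pen let go with its lower end 40 mm or more below the lid falls in by its own weight.

How it is judged:
By the outcome, as a careful person would: the job done as asked, in the order asked, and still so for the second after the job is handed in, with the robot touching nothing.
It also fails if it takes over 45 s, if anything falls off the work surface, if the arm or the gripper's body presses on something with over 40 N, if the wrist force passes 120 N, or if a joint passes its speed limit or range.

## Robot

A 7-joint arm with a two-finger parallel gripper is mounted at the origin on the work surface. World frame = base frame: x ahead of the robot, y to its left, z up, the work surface at z = 0. Lengths are in m, angles in rad, forces in N, time in s.
With the tool pointing down it reaches from about 0.425 to 0.875 m from the base axis. Payload 8.4 kg.
Tool frame: the origin (TCP) lies at the very end of the fingers, on their centre line; the grasp point (between the pads) lies 19 mm behind it; z points along the fingers, y is the direction in which the jaws open and shut (so a half turn about z gives the same grasp; the last joint's range is limited). The gripper opens to 87 mm and grips with 3 to 60 N. Pads are 19 mm wide; open, the fingers measure 117 mm over their backs; the gripper's body (75 mm by 190 mm) begins 51 mm behind the grasp point.
Start: joints at [-1.222, 0.333, 0.04, 1.465, -0.013, 1.343, -0.059], TCP at [0.281, 0.586, 0.223] pointing down, gripper open.
Joint ranges: [-2.58, 2.58], [-0.38, 2.09], [-1.3, 1.39], [0.25, 2.4], [-1.5, 4.64], [0.08, 2.09], [-2.65, 2.65]. Speed limits (rad/s): [2.22, 2.22, 2.79, 2.79, 3.14, 3.14, 3.14].

## Interface

Orientations are given as [roll, pitch, yaw] about the fixed x, y, z axes, in that order (R = Rz(yaw) Ry(pitch) Rx(roll)).
In Python, from cell import telemetry, viewer, env gives the robot as it stands.
- The arm moves only by the tool move_arm, never from a script. Its arguments are lists of equal length, an entry for each row: "linear": the shift along the tool's x, y, z scaled (see below), a list of three; "turn": the turn about the tool's z scaled (see below). A call has 1 to 20 rows; each row is the pose to reach, as a shift and turn from the pose commanded when the call began, along the tool's axes at that moment; what a row does not reach only later rows make up. The controller multiplies each number of a shift by 0.5 m and each number of a turn by 1.5 rad. A row lasts 1/10 s, in which the tool goes at most 50 mm and 8.59 degrees, less where a joint would pass 70% of its speed; a pose out of reach is approached as far as the arm can. A call with a number of a shift or a turn outside -1 to 1 is refused whole. A call with a gripper value outside its range is refused whole. "hand" is the gripper command: -1 is fully open, 1 is shut, values between are in proportion, set as the call begins (left out, the last holds). The fingers move at their own pace and stop on an object; "force" is the grip in N (left out, the last holds). Time passes only in rows, so rows that repeat a pose let the fingers close. It gives the time, the measured TCP pose, the force and the opening at its end, in the units of the state.
- telemetry.get_obs(): the state, without advancing time (a new reading comes with each control period).
- viewer.snapshot(name): name is "scene" or "top" or "wrist"; returns (picture, depth): 480x640x3 uint8, red, green, blue; 480x640 float32, m along the optical axis (not along the pixel's ray), 0 where there is no reading.
- viewer.get_calibration(name): a dict with "fovy" (degrees; the focal length in pixels is half the picture's height over the tangent of half this angle, whatever the lens; pixels are square), "cx", "cy" (the principal point, pixels), "camera_from_world" (4x4, takes a point from world to camera coordinates). Camera axes: x right, y up, looking along -z (the intrinsics and any distortion apply to the point x, -y, -z); pixel columns grow to the right and rows downward; lengths in m; the calibration is good to about 2 mm. A picture is of the moment at which its call begins: read the wrist's pose just before it. get_calibration takes no time and is no camera call; for the wrist camera it gives the pose at the moment of the call.
- env.hand_in(): hands the job in, once; it reports no verdict.
The state is a dict: "time_s": time; "joints": joint angles; "joint_vel": joint speeds; "joint_torque": joint torques, N m; "ee_pos": TCP position; "orientation": TCP orientation; "force": force on the tool from outside, world axes, zero at the start; "torque": the same for the moment, N m; "width": opening from 0.0 (shut) to 1.0 (fully open).
Only numpy, scipy, OpenCV 4.12 (cv2) and the standard library are available. Lean on these libraries where they do the work, as an engineer would, in place of code of your own. Each camera call takes 0.05 s, during which the arm holds its last target.

## Working session

There is one attempt and no reset: what is moved stays moved. The work goes in short steps, Python scripts to look and compute and a tool call to move; the robot and the scene stay as the last step left them, time stands still between calls to the robot, and variables do not carry over. Pictures are saved under pics/ and viewed, and the job is handed in when it is done.

Besides the shell and the picture viewer there is one more tool, called by a JSON object that holds its "fn" and its "kwargs". move_arm: Moves the arm, as the interface text tells. Its arguments: {"type":"object","properties":{"linear":{"type":"array"},"turn":{"type":"array"},"hand":{"type":"number"},"force":{"type":"number"}},"required":["linear","turn"]}

```bash
mkdir -p pics; ls
cat > h.py <<'E'
import numpy as np, cv2
from cell import telemetry, viewer, env
def snap(n,f):
    cal=viewer.get_calibration(n); p,d=viewer.snapshot(n)
    cv2.imwrite('pics/'+f+'.png',p[:,:,::-1]); np.savez('pics/'+f+'.npz',p=p,d=d,fovy=cal['fovy'],cx=cal['cx'],cy=cal['cy'],M=cal['camera_from_world'])
    return p,d,cal
E
python3 - <<'E'
from h import *
print(telemetry.get_obs())
for n in ('scene','top'):
    p,d,c=snap(n,n+'1'); print(n,c)
E
```

```text
pics
{'time_s': 0.0, 'joints': array([-1.22217699,  0.33392597,  0.03987489,  1.4662897 , -0.01340574,
        1.34329033, -0.05852142]), 'joint_vel': array([ 3.17464552e-04,  7.97259398e-05,  6.45092408e-04,  7.23183488e-05,
       -3.99778807e-05, -2.97041021e-04, -1.69674158e-03]), 'joint_torque': array([ 7.56404061e-04, -6.56374955e+01,  1.33553222e+00, -4.03794694e+01,
       -5.98553591e-02,  4.49499220e-02,  2.13468752e-04]), 'ee_pos': array([0.28127025, 0.58546374, 0.22164053]), 'orientation': array([-3.13994883e+00,  1.07133966e-04,  2.69373220e+00]), 'force': array([-0.07998176, -0.23178917,  0.44884199]), 'torque': array([-0.01438344,  0.00436839, -0.02780677]), 'width': 0.998828533666047}
scene {'fovy': 54.83439071188027, 'cx': 320.4424858132359, 'cy': 244.1893299211114, 'camera_from_world': array([[-0.14608985,  0.98926774, -0.00266516,  0.07372538],
       [-0.94166875, -0.13823403,  0.30684086,  0.48043385],
       [ 0.30317935,  0.04733603,  0.9517571 , -1.09360716],
       [ 0.        ,  0.        ,  0.        ,  1.        ]])}
top {'fovy': 55.57251327260102, 'cx': 319.66082767510915, 'cy': 228.83597793198467, 'camera_from_world': array([[ 0.02438086, -0.99899475, -0.03761742,  0.00251214],
       [ 0.98499113,  0.01757338,  0.17170805, -0.56100195],
       [-0.17087437, -0.04123922,  0.98442942, -0.91701484],
       [ 0.        ,  0.        ,  0.        ,  1.        ]])}
```

View pics/scene1.png

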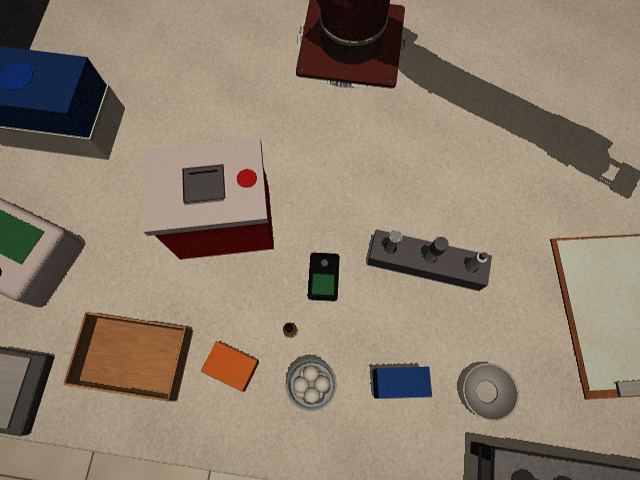

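View pics/top1.png

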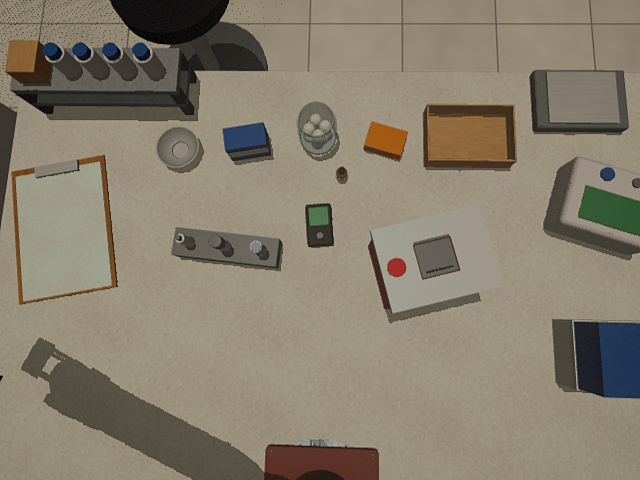

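Run:
```python
import cv2,numpy as np
a=cv2.imread('pics/scene1.png')[215:300,355:505]; b=cv2.imread('pics/top1.png')[215:280,160:295]
a=cv2.resize(a,(750,425),interpolation=3)[:290]; b=cv2.resize(b,(750,361)); cv2.imwrite('pics/z1.png',np.vstack([a,b])[:600])
```

```text
(no output)
```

View pics/z1.png

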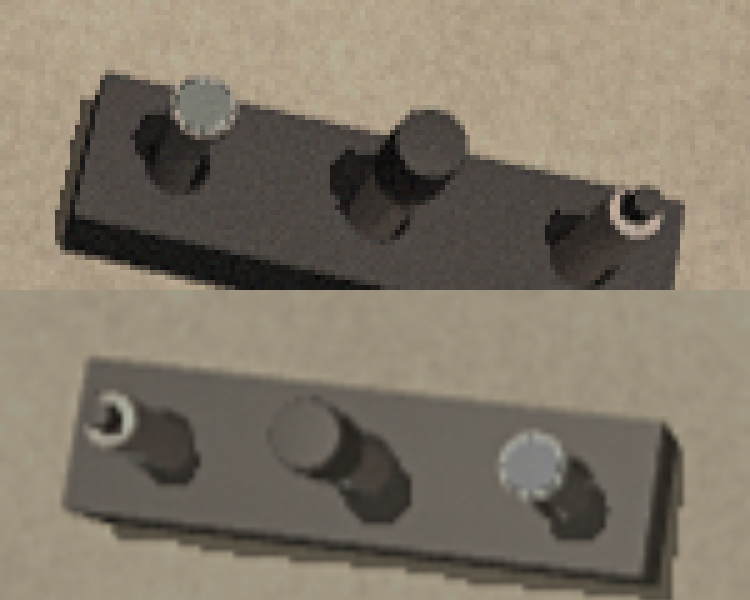

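```bash
cat >> h.py <<'E'
def ray(f,u,v):
    z=np.load('pics/'+f+'.npz'); fl=240/np.tan(np.radians(float(z['fovy']))/2); M=z['M']
    d=np.array([(u-z['cx'])/fl,-(v-z['cy'])/fl,-1.]); R=M[:3,:3]
    return -R.T@M[:3,3], R.T@d
def onz(f,u,v,h):
    o,d=ray(f,u,v); return o+d*(h-o[2])/d[2]
def tri(a,b):
    (o1,d1),(o2,d2)=ray(*a),ray(*b)
    s=np.linalg.lstsq(np.c_[d1,-d2],o2-o1,rcond=None)[0]; p,q=o1+d1*s[0],o2+d2*s[1]; return (p+q)/2,np.linalg.norm(p-q)
E
python3 - <<'E'
from h import *
np.set_printoptions(precision=4,suppress=True)
def mask(f,fn,box):
    p=np.load('pics/'+f+'.npz')['p'].astype(int); m=np.zeros(p.shape[:2],np.uint8); x0,y0,x1,y1=box
    m[y0:y1,x0:x1]=fn(p[y0:y1,x0:x1]); return m
wh=lambda q:(q.min(2)>110)*255
for f,box in(('scene1',(472,248,490,268)),('top1',(173,230,190,246))):
    p=np.load('pics/'+f+'.npz')['p']; 
    x0,y0,x1,y1=box; print(f); print(p[y0:y1,x0:x1].min(2))
# red disc, black line, flap, lid
for f in('scene1','top1'):
    p=np.load('pics/'+f+'.npz')['p'].astype(int)
    box=(225,160,270,195) if f=='scene1' else (380,250,412,285)
    m=mask(f,lambda q:((q[:,:,0]>130)&(q[:,:,1]<60))*255,box); M=cv2.moments(m,True); u,v=M['m10']/M['m00'],M['m01']/M['m00']
    print(f,'disc',u,v,onz(f,u,v,.186))
    box=(170,155,235,212) if f=='scene1' else (405,228,470,285)
    m=mask(f,lambda q:(q.max(2)<130)*255,box); cs,_=cv2.findContours(m,0,2); c=max(cs,key=cv2.contourArea)
    r=cv2.minAreaRect(c); print('open',r); 
    ap=cv2.approxPolyDP(c,5,True)[:,0]; print(ap.tolist(),np.array([onz(f,*q,.185) for q in ap]))
E
python3 - <<'E'
import cv2,numpy as np
a=cv2.imread('pics/scene1.png')[135:245,140:280]; b=cv2.imread('pics/top1.png')[205:320,365:505]
cv2.imwrite('pics/z2.png',np.hstack([cv2.resize(a,(400,314),interpolation=2),cv2.resize(b,(400,314),interpolation=2)]))
E
```

```text
scene1
[[142 135 135 147 142 136 139 137 139 139 131 140 137 139 144 136 138 137]
 [143 134 135 145 143 136 138 133 138 135 135 142 139 140 138 131 136 136]
 [127 131 130 139 144 140 138 142 144 138 134 142 144 141 146 132 139 133]
 [ 76 108 102 125 132 128 135 127 145 142 138 130 126 136 141 131 139 137]
 [ 63  58  53  62  72  73 111 107 117 132 110  84  85 108 121 141 139 139]
 [ 61  65  63  67  56  63 118 125  59  85  45  62  56  56  59 124 139 136]
 [ 61  68  65  60  54  93 154  53  20   7  65  65  63  62  61  87 124 124]
 [ 68  61  63  44  48 138 154  40   8  14  66  63  65  68  64  60  65  69]
 [ 59  57  43  32  57 157 150  28  12  19  47  64  68  67  59  65  64  64]
 [ 67  49  38  34  43 155 152  27  12  18  15  45  56  57  79  78  61  67]
 [ 52  33  39  34  42 145 153  83  40   8   8  17  41  85 131  98  62  62]
 [ 39  38  41  38  40  93 152 158 110  82  60  61 112 159 157  74  62  62]
 [ 45  40  32  42  39  43 113 161 158 157 127 133 157 152 144  60  61  67]
 [ 40  34  39  43  38  44  46 126 137 154 148 148 144 124  73  62  66  64]
 [ 43  43  38  46  43  48  44  47  75 111 1
[... 1526 characters left out ...]
4  73  62  57  59  56]]
scene1 disc 246.10408921933086 177.91078066914497 [ 0.4714 -0.1311  0.186 ]
open ((203.1150665283203, 184.09315490722656), (36.84904479980469, 43.758243560791016), 83.9909896850586)
[[223, 164], [182, 168], [183, 202], [223, 200]] [[ 0.451  -0.1754  0.185 ]
 [ 0.4685 -0.2429  0.185 ]
 [ 0.5294 -0.2264  0.185 ]
 [ 0.5162 -0.1614  0.185 ]]
top1 disc 396.41984732824426 267.17557251908397 [ 0.4703 -0.1295  0.186 ]
open ((436.0294494628906, 256.1177062988281), (38.56315994262695, 40.26091003417969), 75.96376037597656)
[[448, 234], [413, 242], [423, 279], [460, 269]] [[ 0.5319 -0.2218  0.185 ]
 [ 0.5162 -0.1594  0.185 ]
 [ 0.4505 -0.1762  0.185 ]
 [ 0.4695 -0.2413  0.185 ]]
```

View pics/z2.png

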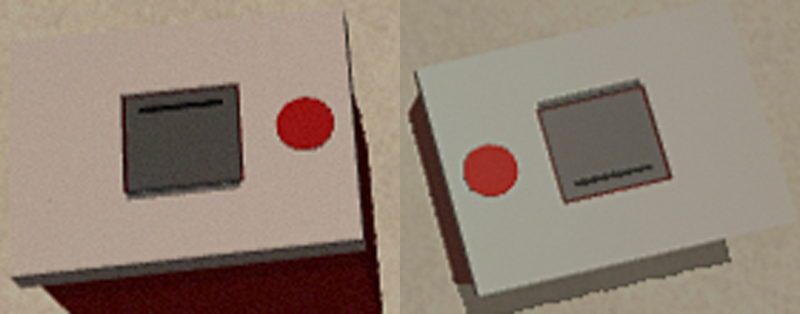

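Run:
```python
from h import *
np.set_printoptions(precision=4,suppress=True)
print(tri(('scene1',482,257),('top1',179.2,238)), onz('scene1',482,257,.11), onz('top1',179.2,238,.11))
print('cap',tri(('scene1',355+430/5,215+145/5),('top1',160+305/5.556,215+145/5.556)))
print('light',tri(('scene1',355+204/5,215+106/5),('top1',160+532/5.556,215+175/5.556)))
# rack top corners scene zoom: (107,72),(685,202) ; top: (88,358-290),(663,425-290)
for f,u,v in(('scene1',355+107/5,215+72/5),('scene1',355+685/5,215+202/5),('top1',160+88/5.556,215+68/5.556),('top1',160+663/5.556,215+135/5.556),('top1',160+68/5.556,215+218/5.556)): print(onz(f,u,v,.05))
p,d,c=snap('wrist','w1'); print(c)
```

```text
(array([0.5267, 0.2923, 0.1088]), np.float64(0.0009733744361267669)) [0.5272 0.2914 0.11  ] [0.5266 0.2924 0.11  ]
cap (array([0.5194, 0.2151, 0.1262]), np.float64(0.0006561304768429582))
light (array([0.512 , 0.137 , 0.1135]), np.float64(0.00010553886673736011))
[0.4805 0.106  0.05  ]
[0.5008 0.3289 0.05  ]
[0.5585 0.3229 0.05  ]
[0.5366 0.0991 0.05  ]
[0.5003 0.3261 0.05  ]
{'fovy': 68.82787858033511, 'cx': 322.17053123527813, 'cy': 244.53818217095198, 'camera_from_world': array([[ 0.4338,  0.901 , -0.0019, -0.6482],
       [-0.8744,  0.4204, -0.2423,  0.028 ],
       [-0.2175,  0.1068,  0.9702, -0.3908],
       [ 0.    ,  0.    ,  0.    ,  1.    ]])}
```

View pics/w1.png

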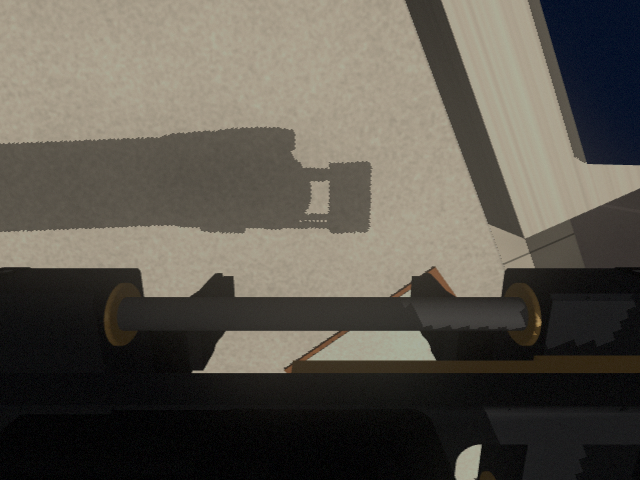

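{"fn": "move_arm", "kwargs": {"linear": [[-0.03,-0.014,0.001],[-0.1,-0.045,0.003],[-0.17,-0.077,0.006],[-0.25,-0.113,0.009],[-0.33,-0.15,0.012],[-0.41,-0.186,0.015],[-0.49,-0.222,0.018],[-0.56,-0.254,0.02],[-0.63,-0.286,0.022],[-0.68,-0.308,0.024],[-0.697,-0.316,0.024],[-0.697,-0.316,0.024],[-0.697,-0.316,0.024]], "turn": [0.04,0.12,0.2,0.29,0.38,0.47,0.56,0.65,0.73,0.79,0.811,0.811,0.811], "hand": -1}}

```text
time_s: 1.45
ee_pos: [0.5261, 0.2941, 0.2104]
orientation: [-3.141, -0.0, 1.481]
force: [-0.2, -0.7, 0.8]
width: 0.997
```

Run:
```python
from h import *
np.set_printoptions(precision=4,suppress=True)
o=telemetry.get_obs(); print(o['time_s'],o['ee_pos'],o['orientation'],o['joints'],o['force'])
snap('wrist','w2')
```

```text
1.45 [0.5261 0.2941 0.2104] [-3.1407 -0.0004  1.4807] [-0.9034  0.2505  0.3851  1.619  -0.0979  1.2915 -0.5922] [-0.1842 -0.6992  0.7675]
```

View pics/w2.png

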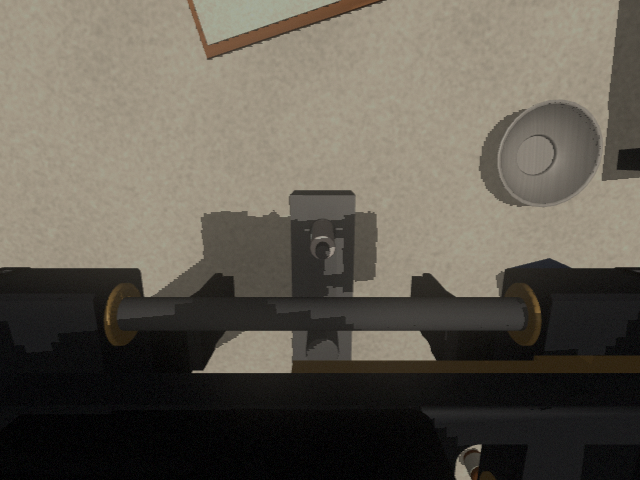

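Run:
```python
from h import *
np.set_printoptions(precision=4,suppress=True,linewidth=200)
p=np.load('pics/w2.npz')['p']; cv2.imwrite('pics/z3.png',cv2.resize(p[205:275,280:370,::-1],(720,560),interpolation=2))
for v in (242,244,246,248,250): print(v,onz('w2',322,v,.11))
```

```text
242 [0.5246 0.2959 0.11  ]
244 [0.5244 0.2943 0.11  ]
246 [0.5243 0.2927 0.11  ]
248 [0.5241 0.2911 0.11  ]
250 [0.524  0.2895 0.11  ]
```

View pics/z3.png

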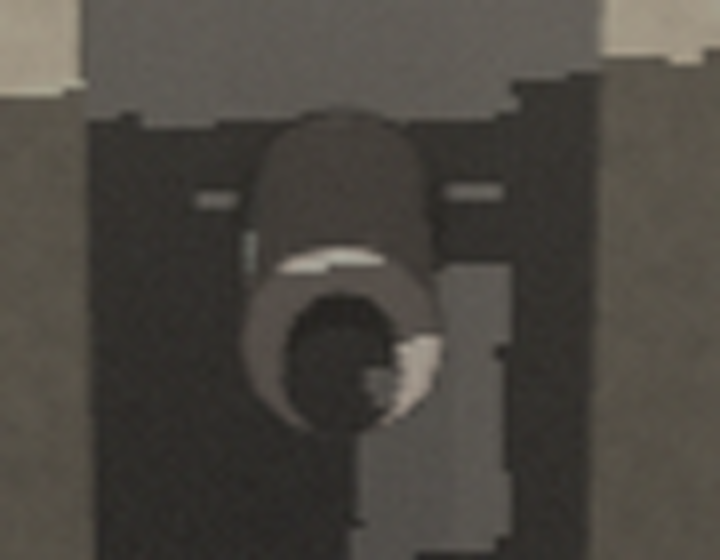

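{"fn": "move_arm", "kwargs": {"linear": [[-0.004,0,0.03],[-0.004,0,0.08],[-0.004,0,0.13],[-0.004,0,0.18],[-0.004,0,0.22],[-0.004,0,0.245],[-0.004,0,0.257],[-0.004,0,0.257]], "turn": [0,0,0,0,0,0,0,0]}}

```text
time_s: 2.3
ee_pos: [0.5264, 0.2907, 0.0814]
orientation: [-3.141, 0.001, 1.478]
force: [-0.1, -0.3, 0.0]
width: 1.002
```

{"fn": "move_arm", "kwargs": {"linear": [[0,0,0],[0,0,0],[0,0,0],[0,0,0],[0,0,0],[0,0,0],[0,0,0],[0,0,0]], "turn": [0,0,0,0,0,0,0,0], "hand": 1, "force": 20}}

```text
time_s: 3.1
ee_pos: [0.527, 0.2905, 0.082]
orientation: [-3.142, 0.0, 1.477]
force: [-0.4, -0.2, -0.3]
width: 0.353
```

Run:
```python
from h import *
np.set_printoptions(precision=4,suppress=True)
o=telemetry.get_obs(); print(o['time_s'],o['ee_pos'],o['orientation'],o['width'],o['force'])
snap('wrist','w3')
```

```text
3.1 [0.527  0.2905 0.082 ] [-3.1415  0.0001  1.4772] 0.3533517475492955 [-0.3878 -0.1779 -0.2778]
```

View pics/w3.png

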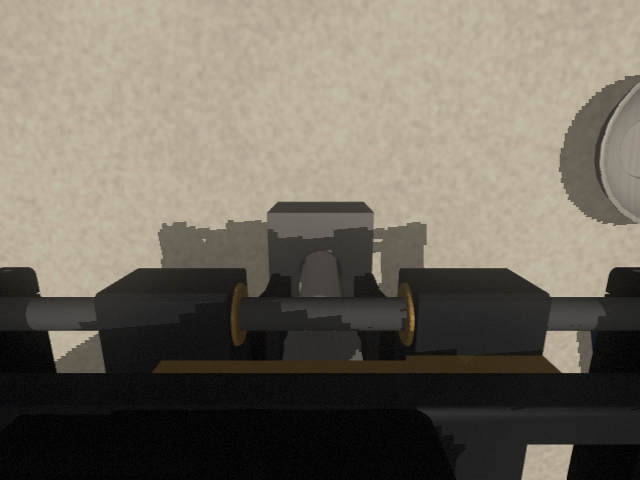

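{"fn": "move_arm", "kwargs": {"linear": [[0,0,0],[0,0,0],[0,0,0],[0,0,0],[0,0,0]], "turn": [0,0,0,0,0]}}

```text
time_s: 3.65
ee_pos: [0.527, 0.2905, 0.082]
orientation: [-3.142, 0.0, 1.477]
force: [0.1, 0.6, -0.0]
width: 0.227
```

{"fn": "move_arm", "kwargs": {"linear": [[0,0,-0.01],[0,0,-0.03],[0,0,-0.06],[0,0,-0.1],[0,0,-0.14],[0,0,-0.19],[0,0,-0.24],[0,0,-0.29],[0,0,-0.34],[0,0,-0.38],[0,0,-0.41],[0,0,-0.42],[0,0,-0.42]], "turn": [0,0,0,0,0,0,0,0,0,0,0,0,0]}}

```text
time_s: 4.95
ee_pos: [0.5272, 0.2906, 0.2928]
orientation: [3.141, -0.001, 1.477]
force: [0.0, 0.2, -1.8]
width: 0.226
```

Run:
```python
from h import *
np.set_printoptions(precision=4,suppress=True)
o=telemetry.get_obs(); print(o['time_s'],o['ee_pos'],o['orientation'],o['width'],o['force'],o['joints'])
a=snap('scene','s2')[0];b=snap('top','t2')[0]
cv2.imwrite('pics/z4.png',np.hstack([cv2.resize(x,(400,300),interpolation=3) for x in (a,b)])[:,:,::-1])
```

```text
4.95 [0.5272 0.2906 0.2928] [ 3.1408 -0.0007  1.4771] 0.2259329484352462 [ 0.0173  0.2363 -1.8289] [-0.9082  0.2114  0.3972  1.4965 -0.082   1.449  -0.6027]
```

View pics/s2.png

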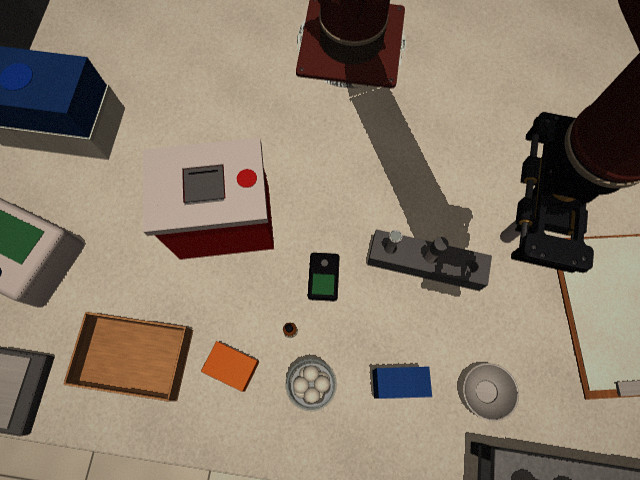

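View pics/t2.png

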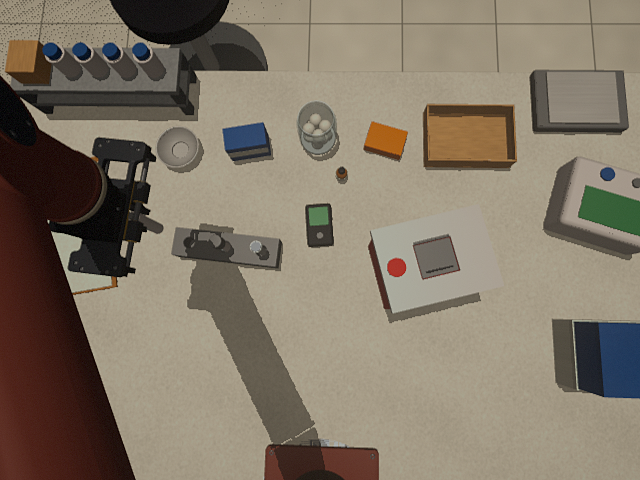

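Run:
```python
from h import *
np.set_printoptions(precision=4,suppress=True)
a=cv2.imread('pics/s2.png')[205:260,490:545];b=cv2.imread('pics/t2.png')[195:250,125:180]
cv2.imwrite('pics/z5.png',np.hstack([cv2.resize(x,(400,400),interpolation=2) for x in(a,b)]))
# predicted pixel of lower end
for f in('s2','t2'):
    z=np.load('pics/'+f+'.npz'); fl=240/np.tan(np.radians(float(z['fovy']))/2)
    for P in([.5272,.2906,.221],[.5272,.2906,.2928]):
        q=z['M']@np.array(P+[1]); print(f,z['cx']+fl*q[0]/-q[2],z['cy']-fl*q[1]/-q[2])
```

```text
s2 505.3321550342596 236.60914745166488
s2 524.8944800751331 219.90804172331326
t2 158.70130021422042 228.07471010735162
t2 141.45118378460376 220.3178121112763
```

View pics/z5.png

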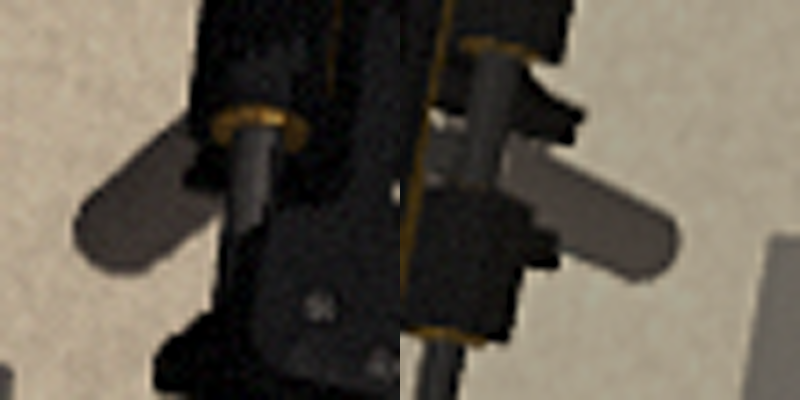

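Run:
```python
from h import *
print(tri(('s2',506.8,236.1),('t2',157.3,228)))
```

```text
(array([0.52691233, 0.29209087, 0.2232319 ]), np.float64(0.0002012624086436344))
```

{"fn": "move_arm", "kwargs": {"linear": [[-0.01,0,0],[-0.04,0,0],[-0.09,0,0],[-0.15,0.002,0],[-0.22,0.002,0],[-0.29,0.003,0],[-0.36,0.004,0],[-0.43,0.004,0],[-0.5,0.005,0],[-0.57,0.006,0],[-0.64,0.006,0],[-0.71,0.007,0],[-0.78,0.008,0],[-0.85,0.009,0],[-0.91,0.01,0],[-0.95,0.01,0],[-0.98,0.01,0],[-0.989,0.01,0],[-0.989,0.01,0],[-0.989,0.01,0]], "turn": [0,0,0,0,0,0,0,0,0,0,0,0,0,0,0,0,0,0,0,0]}}

```text
time_s: 7.05
ee_pos: [0.4856, -0.2015, 0.2918]
orientation: [-3.141, -0.0, 1.478]
force: [-0.5, -0.3, -0.9]
width: 0.217
```

Run:
```python
from h import *
np.set_printoptions(precision=4,suppress=True)
o=telemetry.get_obs(); print(o['time_s'],o['ee_pos'],o['orientation'],o['width'],o['force'],o['joints'])
a=snap('scene','s3')[0];b=snap('top','t3')[0]; snap('wrist','w4')
cv2.imwrite('pics/z6.png',np.hstack([cv2.resize(a[110:260,120:270],(400,400)),cv2.resize(b[180:330,370:520],(400,400))])[:,:,::-1])
```

```text
7.05 [ 0.4856 -0.2015  0.2918] [-3.1412 -0.0005  1.4778] 0.21741349517184974 [-0.5208 -0.2966 -0.9024] [-0.4685  0.0338  0.8101  1.6886 -0.0251  1.4302  0.2519]
```

View pics/z6.png

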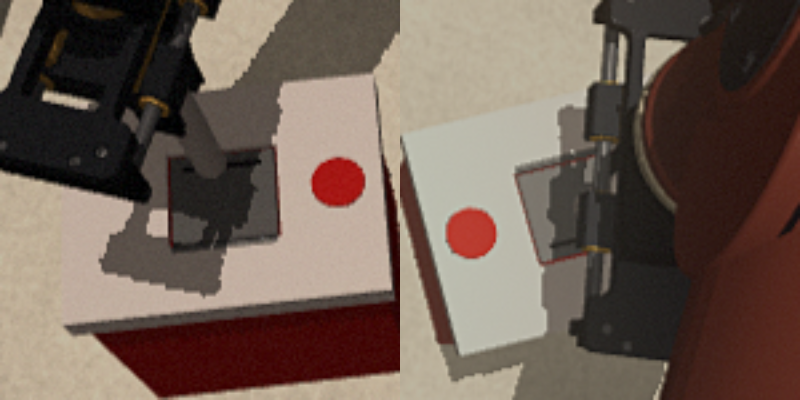

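View pics/w4.png

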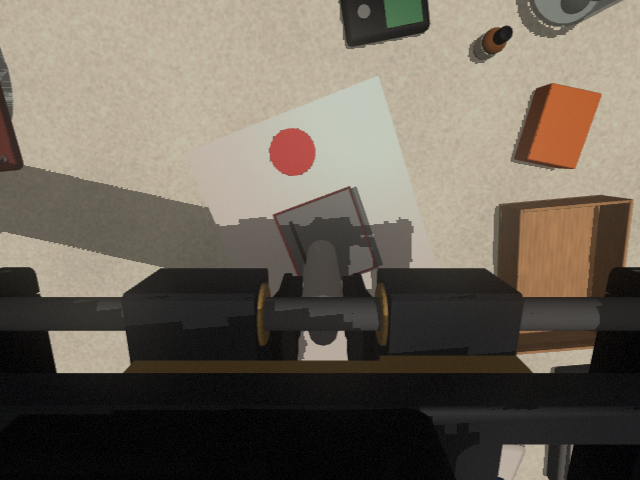

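Run:
```python
from h import *
np.set_printoptions(precision=4,suppress=True)
p=np.load('pics/s3.npz')['p']; cv2.imwrite('pics/z7.png',cv2.resize(p[140:210,170:240,::-1],(560,560),interpolation=2))
print(onz('s3',198.8,172,.222))
```

```text
[ 0.4886 -0.1994  0.222 ]
```

View pics/z7.png

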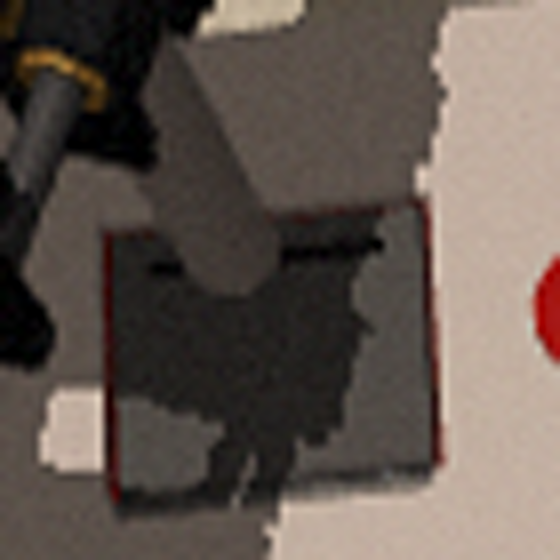

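{"fn": "move_arm", "kwargs": {"linear": [[0,0,0.015],[0,0,0.035],[0,0,0.055],[0,0,0.07],[0,0,0.085],[0,0,0.1],[0,0,0.115],[0,0,0.13],[0,0,0.145],[0,0,0.16],[0,0,0.175],[0,0,0.184],[0,0,0.184],[0,0,0.184]], "turn": [0,0,0,0,0,0,0,0,0,0,0,0,0,0]}}

```text
time_s: 8.6
ee_pos: [0.4858, -0.2023, 0.2002]
orientation: [-3.142, 0.0, 1.477]
force: [0.6, -1.1, -1.1]
width: 0.223
```

Run:
```python
from h import *
np.set_printoptions(precision=4,suppress=True)
o=telemetry.get_obs(); print(o['time_s'],o['ee_pos'],o['orientation'],o['width'],o['force'])
a=snap('scene','s4')[0]; b=snap('wrist','w5')[0]
cv2.imwrite('pics/z8.png',np.hstack([cv2.resize(a[130:220,150:270],(400,300),interpolation=2),cv2.resize(b,(400,300))])[:,:,::-1])
```

```text
8.6 [ 0.4858 -0.2023  0.2002] [-3.1416  0.0001  1.4772] 0.22281774614617822 [ 0.6051 -1.0701 -1.0778]
```

View pics/z8.png

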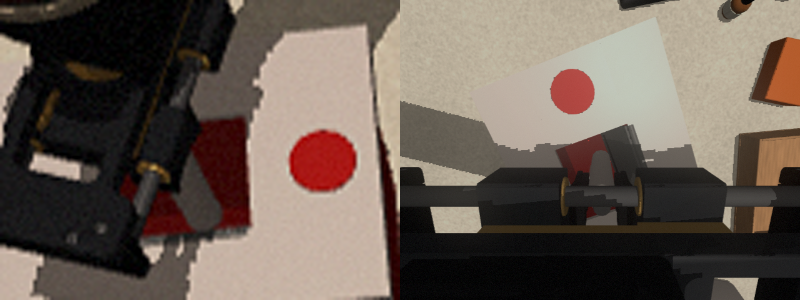

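{"fn": "move_arm", "kwargs": {"linear": [[0,0,0],[0,0,0],[0,0,0],[0,0,0],[0,0,0],[0,0,0],[0,0,0],[0,0,0],[0,0,0],[0,0,0]], "turn": [0,0,0,0,0,0,0,0,0,0], "hand": -1}}

```text
time_s: 9.7
ee_pos: [0.4857, -0.2022, 0.2]
orientation: [-3.142, 0.0, 1.477]
force: [0.6, -0.1, 0.5]
width: 0.979
```

Run:
```python
from h import *
np.set_printoptions(precision=4,suppress=True)
o=telemetry.get_obs(); print(o['time_s'],o['ee_pos'],o['width'],o['force'])
a=snap('scene','s5')[0]; b=snap('wrist','w6')[0]
cv2.imwrite('pics/z9.png',np.hstack([cv2.resize(a[130:220,150:270],(400,300),interpolation=2),cv2.resize(b,(400,300))])[:,:,::-1])
```

```text
9.7 [ 0.4857 -0.2022  0.2   ] 0.9791842439097934 [ 0.6051 -0.1173  0.4734]
```

View pics/z9.png

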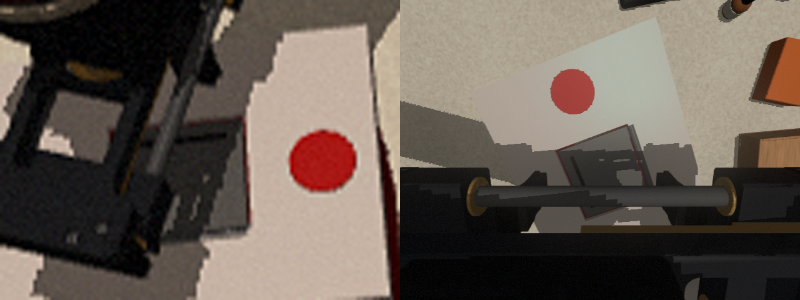

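The pen has gone in and the flap is shut. I'll raise the arm and move it clear.

{"fn": "move_arm", "kwargs": {"linear": [[0,0,-0.02],[0,0,-0.06],[0,0,-0.12],[0,0,-0.19],[0.05,0,-0.24],[0.11,0,-0.26],[0.18,0,-0.26],[0.25,0,-0.26],[0.32,0,-0.26],[0.38,0,-0.26],[0.43,0,-0.26],[0.45,0,-0.26],[0.45,0,-0.26],[0.45,0,-0.26]], "turn": [0,0,0,0,0,0,0,0,0,0,0,0,0,0]}}

```text
time_s: 11.2
ee_pos: [0.5068, 0.0202, 0.3304]
orientation: [3.141, 0.0, 1.476]
force: [0.5, -1.3, -0.6]
width: 1.002
```

Run:
```python
from h import *
o=telemetry.get_obs(); print(o['time_s'],o['ee_pos'],o['width'],o['force'])
snap('scene','s6'); snap('top','t6')
```

```text
11.2 [0.50683624 0.02024124 0.33037948] 1.001755488800815 [ 0.48645722 -1.3238175  -0.62446775]
```

View pics/s6.png

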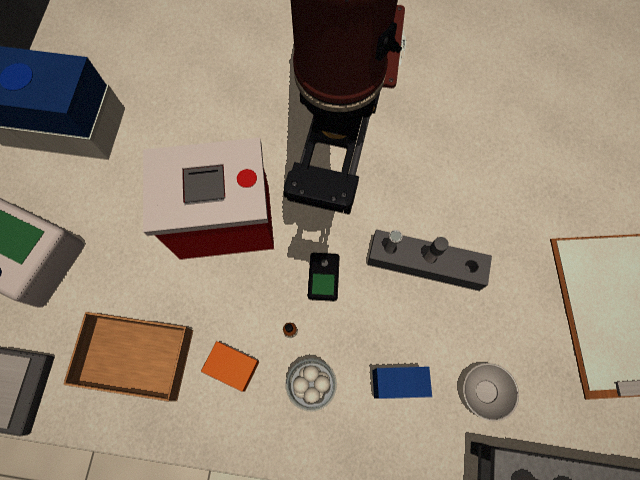

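View pics/t6.png

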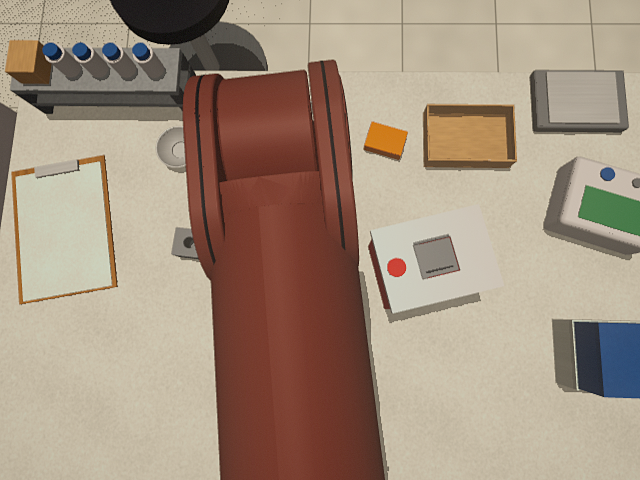

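The scene view shows the flap shut with its black line at (203,171). The rack hole at (472,266) is empty. The capped pen at (440,243) and the penlight at (395,238) are still in the rack, and the gripper is empty.

```bash
python3 -c "
from cell import env
print(env.hand_in())"
```

```text
the job is handed in; nothing more can be done
None
```

I took the used pen from the +y end hole of the rack and pushed it upright, still held, through the flap until its lower end was about 55 mm below the lid. Then I let go, raised the arm and moved it clear. The job was handed in at about 11 s.

- **Last checks:** after release the flap is level and shut, and the pen's rack hole is empty. The capped pen and the penlight still stand in the rack, and the gripper is empty and touching nothing. The readings at the end of each move showed only 1–2 N at the wrist.
- **Not confirmed directly:** I could not see the pen inside the closed bin. That it fell in rests on the shut flap and on the pen being nowhere else in the pictures.
- **Disagreement:** the camera views differed by up to about 3 mm on the pen's position, well within the clearances.

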